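Assemble the micro-sieve stack on the shaker

ROBOT

A 6-joint arm with a two-finger parallel gripper is mounted at the origin on the work surface. World frame = base frame: x ahead of the robot, y to its left, z up, the work surface at z = 0. Lengths are in m, angles in rad, forces in N, time in s.
With the tool pointing down it reaches from about 0.35 to 1 m from the base axis. Payload 7.1 kg.
Tool frame: the origin (TCP) lies on the centre line of the jaws, within the pads' length; the fingertips stand 14 mm ahead of it and the grasp point (between the pads) lies 5 mm behind it; x points along the fingers, z is the direction in which the jaws open and shut, and the axes are right-handed (so a half turn about x gives the same grasp; the last joint's range is limited). The gripper opens to 85 mm and grips with 20 to 120 N. Pads are 22 mm wide; open, the fingers measure 114 mm over their backs; the gripper's body (76 mm by 85 mm) begins 54 mm behind the grasp point. The pads swing forward as they close: fully open they stand 13 mm farther back than shut.
Start: joints at [-1.165, 0.423, 1.63, -0, 1.089, -0.019], TCP at [0.258, -0.569, 0.245] pointing down, gripper open.
Joint ranges: [-3, 3], [-0.9, 2.11], [0.09, 2.58], [-1.31, 4.45], [0.11, 2.69], [-2.54, 2.54]. Speed limits (rad/s): [2.39, 2.39, 3.01, 3.14, 3.14, 3.14].

INTERFACE

Orientations are given as a rotation vector (axis times angle).
In Python, from station import robot gives the robot as it stands.
- The arm moves only by the shell command python3 -m handwheel 'ROWS' [FORCE]. ROWS is JSON, a list of rows, each a list of 3 entries, a list of its own where there are three numbers: the closure, from -1 (fully open) to 1 (shut), then the shift along the tool's x, y, z in cm, then the turn, a rotation vector about the tool's x, y, z in rad. In form: [[hand, [dx, dy, dz], [rx, ry, rz]], ...]. A call has 1 to 20 rows; each row is the pose to reach, as a shift and turn from the pose commanded when the call began, along the tool's axes at that moment; what a row does not reach only later rows make up. A row lasts 1/10 s, in which the tool goes at most 50 mm and 8.59 degrees, less where a joint would pass 70% of its speed; a pose out of reach is approached as far as the arm can. A call with a gripper value outside its range is refused whole. The fingers move at their own pace and stop on an object; FORCE is the grip in N (left out, the last holds). Time passes only in rows, so rows that repeat a pose let the fingers close. It gives the time, the measured TCP pose, the force and the opening at its end, in the units of the state.
- robot.get_obs(): the state, without advancing time (a new reading comes with each control period).
- robot.get_image(name): name is "scene" or "top" or "wrist"; returns a dict with "frame" (480x640x3 uint8, blue, green, red), "K" (3x3 intrinsics, pixels), "distortion" ([k1, k2, p1, p2, k3] as OpenCV has them; the pictures are not rectified), "cam_to_world" (4x4, takes a point from camera to world coordinates). Camera axes: x right, y up, looking along -z (the intrinsics and any distortion apply to the point x, -y, -z); pixel columns grow to the right and rows downward; lengths in m; the calibration is good to about 2 mm. A picture is of the moment at which its call begins. There is no depth.
- robot.finish_job(): hands the job in, once; it reports no verdict.
The state is a dict: "clock": time; "joint_positions": joint angles; "joint_velocities": joint speeds; "tau": joint torques, N m; "eef_pos": TCP position; "orientation": TCP orientation; "contact_force": force on the tool from outside, world axes, zero at the start; "ft_torque": the same for the moment, N m; "width": finger opening in m.
Only numpy, scipy, OpenCV 4.12 (cv2) and the standard library are available. Lean on these libraries where they do the work, as an engineer would, in place of code of your own. Each camera call takes 0.05 s, during which the arm holds its last target. There are 200 camera calls.

TASK

Build up the small sieve stack on the round shaker for the next sample: the plain collecting pan goes into the shaker's seat ring first, then the fine-mesh sieve, then the coarse-mesh sieve, and the lid with the knob on top, each upright and fully nested in the one below. Leave the jar, the slide box and the tally counter where they are, and let go of the finished stack.

Things in the scene. Friction and masses are not known exactly. Their poses are not given: they have to be found in the camera images.
- shaker_seat (a point): Fixed sieve shaker: white drum with blue band, 110 mm diameter, flat top 40 mm above the bench; on it a steel seat ring 12 mm high, 56 mm outside, 50.4 mm inside. The point is the centre of the ring's top edge, 52 mm above the bench, z up. A part nests with its spigot inside the ring and its shoulder on the ring's edge.
- pan_center (a point): Collecting pan: round steel cup, plain closed floor, no mesh; 56 mm diameter, 44 mm high, 0.14 kg. Point on its axis, 22 mm above its bottom; z up. It stands on a spigot 6 mm high (40 mm wide at the bottom, 45.8 mm at the shoulder); the straight body above is 38 mm high. Open rim 50.4 mm inside: the next part's spigot goes in, its shoulder rests on the rim.
- fine_sieve_center (a point): Fine sieve: round steel ring with a dense wire mesh (3.4 mm pitch, looks grey) 20 mm below the rim; 56 mm diameter, 44 mm high, 0.16 kg. Point on its axis, 22 mm above its bottom; z up. Same 6 mm spigot, shoulder and rim as the pan; body above the shoulder 38 mm high.
- coarse_sieve_center (a point): Coarse sieve: taller round steel ring with a few thick crossed wires (12.5 mm pitch, dark squares between) 20 mm below the rim; 56 mm diameter, 54 mm high, 0.19 kg. Point on its axis, 27 mm above its bottom; z up. Same 6 mm spigot, shoulder and rim as the pan; body above the shoulder 48 mm high.
- lid_knob (a point): Lid: steel disc 56 mm diameter with an upright round knob, 20 mm diameter, in the middle; 52 mm high in all, 0.11 kg. Same 6 mm spigot below; disc from 6 to 12 mm, knob from 12 to 52 mm above the bottom (full width from 16 mm up). Point on its axis in the knob, 37 mm above the bottom; z up.
- jar: Bystander: small brown glass jar with a black cap, 48 mm diameter, 75 mm high, loose. Origin at the centre of its underside.
- slide_box: Bystander: grey plastic microscope-slide box, 60 (its x) by 95 (its y) by 30 mm high, loose. Origin at the centre of its underside.
- counter: Bystander: white tally counter with green keys, 70 (its x) by 100 (its y) by about 32 mm high, loose. Origin at the centre of its underside.
There are look-alikes about, which are no part of the job. What is shaped like the part that bears pan_center but blue or green is not meant.

How it is judged:
At the end, for the whole second after the job is handed in: On the shaker's seat stand, from below, pan, fine sieve, coarse sieve and lid, each within 11 mm of the seat's axis, within 3 mm of its nested height (the listed points 16, 54, 97 and 155 mm above the seat point), tilted less than 0.06 rad, at rest (under 0.02 m/s) and released (horizontal distance between each of pan_center, fine_sieve_center, coarse_sieve_center, lid_knob and shaker_seat below 0.011 m and z of pan_center in the frame of shaker_seat between 0.013 and 0.019 m and angle between each of pan_center, fine_sieve_center, coarse_sieve_center, lid_knob's own z axis and vertical below 0.06 rad and linear speed of each of pan, fine_sieve, coarse_sieve, lid below 0.02 m/s and z of fine_sieve_center in the frame of shaker_seat between 0.051 and 0.057 m and z of coarse_sieve_center in the frame of shaker_seat between 0.094 and 0.1 m and z of lid_knob in the frame of shaker_seat between 0.152 and 0.158 m); the robot touches nothing.
It fails at once if the jar is shifted more than 30 mm or knocked over (distance of jar from where it was at the start of the episode above 0.03 m or angle between jar's own z axis and vertical above 0.5 rad).
It fails at once if the slide box is shifted more than 30 mm or knocked over (distance of slide_box from where it was at the start of the episode above 0.03 m or angle between slide_box's own z axis and vertical above 0.5 rad).
It fails at once if the tally counter is shifted more than 30 mm or knocked over (distance of counter from where it was at the start of the episode above 0.03 m or angle between counter's own z axis and vertical above 0.5 rad).
It also fails if it takes over 125 s, if anything falls off the work surface, if the arm or the gripper's body presses on something with over 40 N, if the wrist force passes 120 N, or if a joint passes its speed limit or range.

## Working session

There is one attempt and no reset: what is moved stays moved. The work goes in short steps, Python scripts to look and compute and a shell command to move; the robot and the scene stay as the last step left them, time stands still between calls to the robot, and variables do not carry over. Pictures are saved under pics/ and viewed, about 12 in all and at most 16, crops included, and the job is handed in when it is done.

```bash
mkdir -p pics; ls; cat > h.py <<'E'
import sys; sys.path.insert(0,'.')
import numpy as np, cv2
from scipy.spatial.transform import Rotation as R
from station import robot
def shot(name,fn=None,crop=None,scale=1):
    d=robot.get_image(name); f=d["frame"]
    np.savez('pics/%s_cal.npz'%(fn or name),K=d["K"],D=d["distortion"],T=d["cam_to_world"])
    if fn:
        cv2.imwrite('pics/%s_full.png'%fn,f)
        if crop: f=f[crop[1]:crop[3],crop[0]:crop[2]]
        if scale!=1: f=cv2.resize(f,None,fx=scale,fy=scale)
        cv2.imwrite('pics/%s.png'%fn,f)
    return d
def cal(fn):
    c=np.load('pics/%s_cal.npz'%fn); return c['K'],c['D'],c['T']
def pix2w(fn,u,v,z):
    K,D,T=cal(fn)
    p=cv2.undistortPoints(np.array([[[u,v]]],float),np.array(K,float),np.array(D,float))[0,0]
    d=T[:3,:3]@np.array([p[0],-p[1],-1.]); o=T[:3,3]
    return o+d*(z-o[2])/d[2]
def w2pix(fn,P):
    K,D,T=cal(fn); q=(np.atleast_2d(P)-T[:3,3])@T[:3,:3]
    q=q*[1,-1,-1]
    return cv2.projectPoints(q.astype(float),np.zeros(3),np.zeros(3),np.array(K,float),np.array(D,float))[0][:,0]
def tool(world):  # world target TCP -> shift in cm along current tool axes
    o=robot.get_obs(); r=R.from_rotvec(o["orientation"])
    return r.inv().apply(np.array(world)-o["eef_pos"])*100
E
python3 - <<'E'
from h import *
np.set_printoptions(precision=4,suppress=True)
o=robot.get_obs(); print(o); print(R.from_rotvec(o["orientation"]).as_matrix())
shot("top","top1"); shot("scene","scene1")
for n in("top1","scene1"): print(cal(n)[0],cal(n)[2])
E
```

```text
pics
{'clock': 0.0, 'joint_positions': array([-1.165 ,  0.4238,  1.6307,  0.    ,  1.0886, -0.019 ]), 'joint_velocities': array([ 0.002 ,  0.0012,  0.0011, -0.0006, -0.0008,  0.0003]), 'tau': array([  0.0029, -55.7372, -28.1738,   0.    ,   0.0072,  -0.0001]), 'eef_pos': array([ 0.2574, -0.569 ,  0.2446]), 'orientation': array([ 0.8918,  1.382 , -0.8903]), 'contact_force': array([ 0.1856, -0.5554, -0.2161]), 'ft_torque': array([-0.0348, -0.0405,  0.0228]), 'width': 0.08555547429802562}
[[-0.0006  0.9111  0.4121]
 [ 0.0014  0.4121 -0.9111]
 [-1.      0.     -0.0015]]
[[494.2259   0.     315.0541]
 [  0.     494.2259 237.4842]
 [  0.       0.       1.    ]] [[ 0.0075  0.9988 -0.0479  0.5589]
 [-1.      0.0076  0.0018  0.0469]
 [ 0.0022  0.0479  0.9989  0.9032]
 [ 0.      0.      0.      1.    ]]
[[486.4344   0.     336.5472]
 [  0.     486.4344 245.64  ]
 [  0.       0.       1.    ]] [[-0.8169 -0.3701  0.4425  1.0591]
 [ 0.5767 -0.5415  0.6117  0.6744]
 [ 0.0132  0.7548  0.6558  0.7436]
 [ 0.      0.      0.      1.    ]]
```

View pics/top1.png

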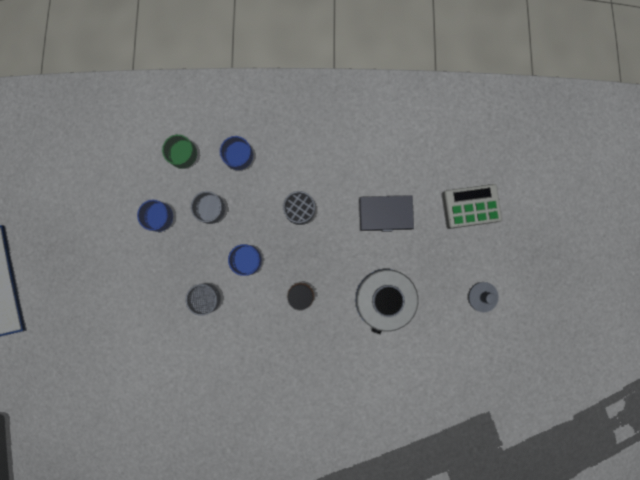

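View pics/scene1.png

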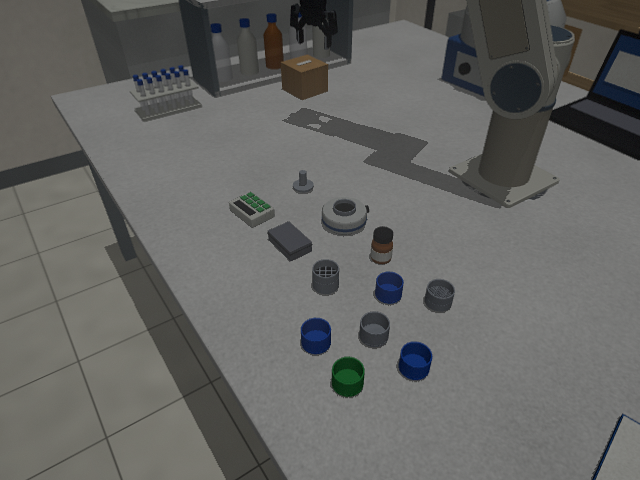

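Top view: shaker (388,300), pan (208,208), fine sieve (203,298), coarse (300,208), lid (483,297), jar (300,296); blue and green cups surround the pan. The scene view agrees.

```bash
cat > est.py <<'E'
from h import *
np.set_printoptions(precision=4,suppress=True)
g={'pan':(208,208,.044),'fine':(203,298,.044),'coarse':(300,208,.054),'lid':(483,297,.012),'seat':(388,300,.052)}
img=cv2.imread('pics/top1_full.png'); big=cv2.resize(img,None,fx=4,fy=4,interpolation=cv2.INTER_CUBIC)
tiles=[]
gray=cv2.cvtColor(img,cv2.COLOR_BGR2GRAY); gr=cv2.GaussianBlur(gray,(3,3),0).astype(float)
gx=cv2.Sobel(gr,6,1,0);gy=cv2.Sobel(gr,6,0,1); G=np.hypot(gx,gy).astype(np.float32)
a=np.linspace(0,2*np.pi,90)[:-1]
for k,(u,v,z) in g.items():
    p0=pix2w('top1',u,v,z)
    best=None
    for dx in np.arange(-.008,.0081,.001):
        for dy in np.arange(-.008,.0081,.001):
            s=0
            for r in ((.028,) ):
                q=w2pix('top1',np.c_[p0[0]+dx+r*np.cos(a),p0[1]+dy+r*np.sin(a),0*a+z]).astype(np.float32)
                s+=cv2.remap(G,q[:,:1],q[:,1:],1).clip(0,150).mean()
            if best is None or s>best[0]: best=(s,dx,dy)
    p=p0+[best[1],best[2],0]; print(k,p0,p,best[0])
    for r,c in ((.028,(0,0,255)),):
        q=w2pix('top1',np.c_[p[0]+r*np.cos(a),p[1]+r*np.sin(a),0*a+z])*4+1.5
        cv2.polylines(big,[q.round().astype(int)[:,None]],True,c,1)
    tiles.append(big[v*4-110:v*4+110,u*4-110:u*4+110])
cv2.imwrite('pics/est.png',np.vstack([np.hstack(tiles[:3]),np.hstack(tiles[3:]+[0*tiles[0]])]))
E
python3 est.py; python3 - <<'E'
from h import *
d=shot("wrist","w0"); T=d["cam_to_world"]; o=robot.get_obs(); r=R.from_rotvec(o["orientation"])
print(d["K"],r.inv().apply(T[:3,3]-o["eef_pos"]), r.inv().as_matrix()@T[:3,:3])
E
```

```text
pan [0.6506 0.2339 0.044 ] [0.6526 0.2379 0.044 ] 108.3228
fine [0.4929 0.2402 0.044 ] [0.4909 0.2432 0.044 ] 103.21309
coarse [0.6504 0.0717 0.054 ] [0.6504 0.0717 0.054 ] 123.692055
lid [ 0.4949 -0.263   0.012 ] [ 0.4959 -0.261   0.012 ] 95.59145
seat [ 0.4928 -0.0812  0.052 ] [ 0.4918 -0.0812  0.052 ] 142.73688
[[332.58022942   0.         318.76846029]
 [  0.         332.58022942 237.7876245 ]
 [  0.           0.           1.        ]] [-0.1277643   0.07911901 -0.00017087] [[-5.76873662e-04  3.08510337e-01 -9.51220815e-01]
 [-1.62120761e-04  9.51220932e-01  3.08510473e-01]
 [ 9.99999820e-01  3.32184209e-04 -4.98718372e-04]]
```

View pics/est.png

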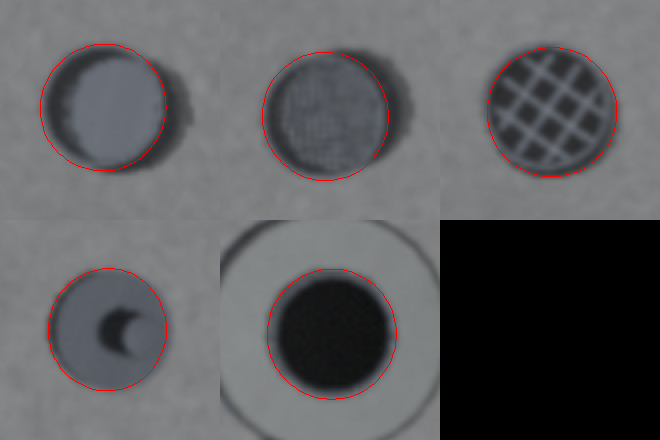

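```bash
python3 - <<'E'
from h import *
print(tool([.6526,.2379,.17]))
E
```

```text
[  7.54187411  69.26044337 -57.23255719]
```

```bash
python3 -m handwheel '[[-1,[4,17.3,-14.3],[0,0,0]],[-1,[4,17.3,-14.3],[0,0,0]],[-1,[4,34.6,-28.6],[0,0,0]],[-1,[4,34.6,-28.6],[0,0,0]],[-1,[4,34.6,-28.6],[0,0,0]],[-1,[4,34.6,-28.6],[0,0,0]],[-1,[7.5,69.3,-57.2],[0,0,0]],[-1,[7.5,69.3,-57.2],[0,0,0]],[-1,[7.5,69.3,-57.2],[0,0,0]],[-1,[7.5,69.3,-57.2],[0,0,0]],[-1,[7.5,69.3,-57.2],[0,0,0]],[-1,[7.5,69.3,-57.2],[0,0,0]],[-1,[7.5,69.3,-57.2],[0,0,0]],[-1,[7.5,69.3,-57.2],[0,0,0]],[-1,[7.5,69.3,-57.2],[0,0,0]],[-1,[7.5,69.3,-57.2],[0,0,0]],[-1,[7.5,69.3,-57.2],[0,0,0]],[-1,[7.5,69.3,-57.2],[0,0,0]],[-1,[7.5,69.3,-57.2],[0,0,0]],[-1,[7.5,69.3,-57.2],[0,0,0]]]' 40
cat > look.py <<'E'
from h import *
import sys
# look.py name x y z r : wrist shot with predicted circle
n,x,y=sys.argv[1],float(sys.argv[2]),float(sys.argv[3])
d=shot("wrist",n); im=d["frame"].copy(); a=np.linspace(0,2*np.pi,90)
for zr in sys.argv[4:]:
    z,r=map(float,zr.split(','))
    q=w2pix(n,np.c_[x+r*np.cos(a),y+r*np.sin(a),0*a+z]); cv2.polylines(im,[q.round().astype(int)[:,None]],True,(0,0,255),1)
cv2.imwrite('pics/%s.png'%n,im)
o=robot.get_obs(); print(o["clock"],o["eef_pos"],tool([x,y,o["eef_pos"][2]]))
E
python3 look.py w1 .6526 .2379 .044,.028 0.006,.028
```

```text
clock: 2.15
eef_pos: [0.6529, 0.2385, 0.1693]
orientation: [0.888, 1.382, -0.89]
contact_force: [-0.4, -0.2, -0.2]
width: 0.0852
2.2 [0.65257896 0.23728866 0.16950344] [-5.17844838e-05  2.71590422e-02 -5.48098789e-02]
```

View pics/w1.png

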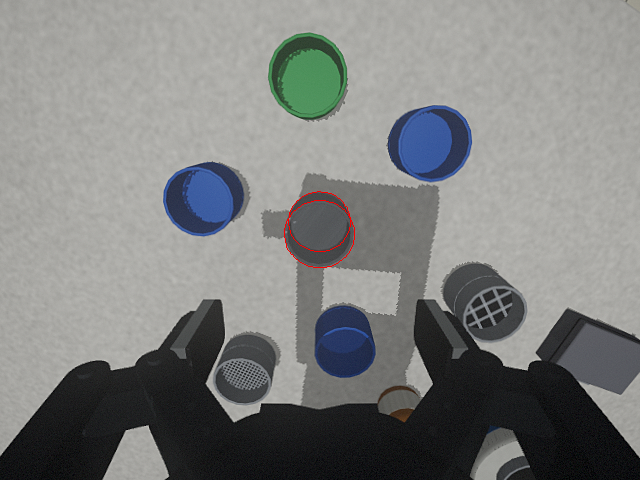

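The predicted rim and the pan at (319,229) coincide, so I'll descend and grip.

```bash
python3 -m handwheel '[[-1,[5,0,0],[0,0,0]],[-1,[9,0,0],[0,0,0]],[-1,[12,0,0],[0,0,0]],[-1,[14,0,0],[0,0,0]],[-1,[14.9,0,0],[0,0,0]],[-1,[14.9,0,0],[0,0,0]],[-1,[14.9,0,0],[0,0,0]],[0.6,[14.9,0,0],[0,0,0]],[0.6,[14.9,0,0],[0,0,0]],[0.6,[14.9,0,0],[0,0,0]],[0.6,[14.9,0,0],[0,0,0]],[0.6,[14.9,0,0],[0,0,0]],[0.6,[14.9,0,0],[0,0,0]],[0.6,[14.9,0,0],[0,0,0]],[0.6,[14.9,0,0],[0,0,0]]]' 40
python3 - <<'E'
from h import *
o=robot.get_obs();p=o["eef_pos"]
print(o["clock"],p,o["width"],tool([p[0],p[1],.170]),"seat",tool([.4918,-.0812,.170]))
E
```

```text
clock: 3.7
eef_pos: [0.6542, 0.2378, 0.0233]
orientation: [0.892, 1.379, -0.889]
contact_force: [-1.4, 0.8, 7.3]
width: 0.0557
3.7 [0.65418962 0.23780353 0.02326386] 0.055652513806928726 [-1.46735727e+01  3.45445440e-02  3.22782200e-03] seat [-14.73444764 -27.91335466  22.36944414]
```

```bash
python3 -m handwheel '[[0.6,[-3,0,0],[0,0,0]],[0.6,[-8,0,0],[0,0,0]],[0.6,[-13,0,0],[0,0,0]],[0.6,[-15,0,0],[0,0,0]],[0.6,[-15,-2.4,1.9],[0,0,0]],[0.6,[-15,-5,4],[0,0,0]],[0.6,[-15,-8.5,6.8],[0,0,0]],[0.6,[-15,-12,9.7],[0,0,0]],[0.6,[-15,-15.5,12.5],[0,0,0]],[0.6,[-15,-19,15.3],[0,0,0]],[0.6,[-15,-22.4,18],[0,0,0]],[0.6,[-15,-25,20.1],[0,0,0]],[0.6,[-15,-26.8,21.6],[0,0,0]],[0.6,[-15,-27.8,22.4],[0,0,0]],[0.6,[-15,-27.8,22.4],[0,0,0]],[0.6,[-15,-27.8,22.4],[0,0,0]],[0.6,[-15,-27.8,22.4],[0,0,0]]]' 40
python3 look.py w2 .4918 -.0812 .052,.028 .052,.0252
```

```text
clock: 5.4
eef_pos: [0.493, -0.0805, 0.1715]
orientation: [0.89, 1.381, -0.89]
contact_force: [0.7, -0.4, -1.5]
width: 0.0559
5.45 [ 0.49288501 -0.0804664   0.17137244] [-4.90340374e-05 -1.29119958e-01  2.19592433e-02]
```

View pics/w2.png

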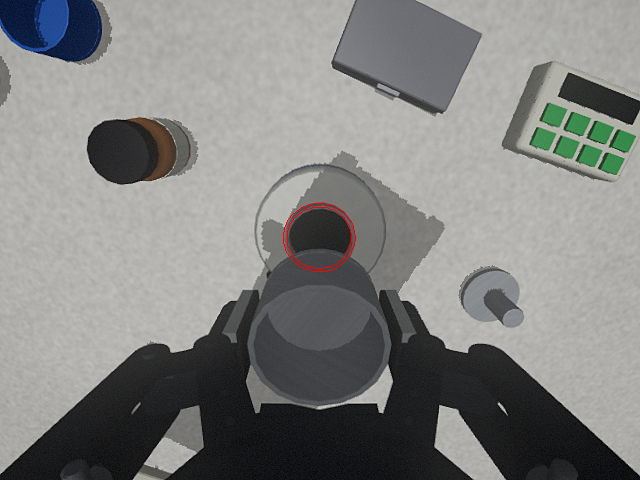

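Seat circle coincides with the predicted one at (319,236); the pan is gripped level and centred.

```bash
python3 -m handwheel '[[0.6,[4,-0.1,0],[0,0,0]],[0.6,[7.5,-0.1,0],[0,0,0]],[0.6,[8.5,-0.1,0],[0,0,0]],[0.6,[9,-0.1,0],[0,0,0]],[0.6,[9.3,-0.1,0],[0,0,0]],[0.6,[9.6,-0.1,0],[0,0,0]],[0.6,[9.9,-0.1,0],[0,0,0]],[0.6,[10.1,-0.1,0],[0,0,0]],[0.6,[10.2,-0.1,0],[0,0,0]],[0.6,[10.2,-0.1,0],[0,0,0]],[0.6,[10.2,-0.1,0],[0,0,0]]]'
```

```text
clock: 6.55
eef_pos: [0.4914, -0.0818, 0.0695]
orientation: [0.891, 1.381, -0.891]
contact_force: [0.7, -0.2, -1.5]
width: 0.0561
```

```bash
python3 -m handwheel '[[-0.4,[0.05,0,0],[0,0,0]],[-1,[0.05,0,0],[0,0,0]],[-1,[0.05,0,0],[0,0,0]],[-1,[0.05,0,0],[0,0,0]],[-1,[-2,0,0],[0,0,0]],[-1,[-6,0,0],[0,0,0]],[-1,[-10.5,0,0],[0,0,0]],[-1,[-10.5,3,-6.6],[0,0,0]],[-1,[-10.5,5,-11],[0,0,0]],[-1,[-10.5,7,-15.5],[0,0,0]],[-1,[-10.5,9,-19.9],[0,0,0]],[-1,[-10.5,11,-24.3],[0,0,0]],[-1,[-10.5,12.6,-27.9],[0,0,0]],[-1,[-10.5,13.4,-29.6],[0,0,0]],[-1,[-10.5,13.4,-29.6],[0,0,0]],[-1,[-10.5,13.4,-29.6],[0,0,0]],[-1,[-10.5,13.4,-29.6],[0,0,0]]]' 40
python3 look.py w3 .4909 .2432 .044,.028 .006,.028; python3 -c "
from h import *
shot('top','top2',(310,230,470,370),4)"
```

```text
clock: 8.25
eef_pos: [0.4912, 0.2421, 0.1741]
orientation: [0.891, 1.381, -0.892]
contact_force: [-0.0, -0.8, -0.6]
width: 0.0851
8.3 [0.49132951 0.24189661 0.17421307] [-3.61645406e-05  1.44080529e-02 -1.36474587e-01]
```

View pics/w3.png

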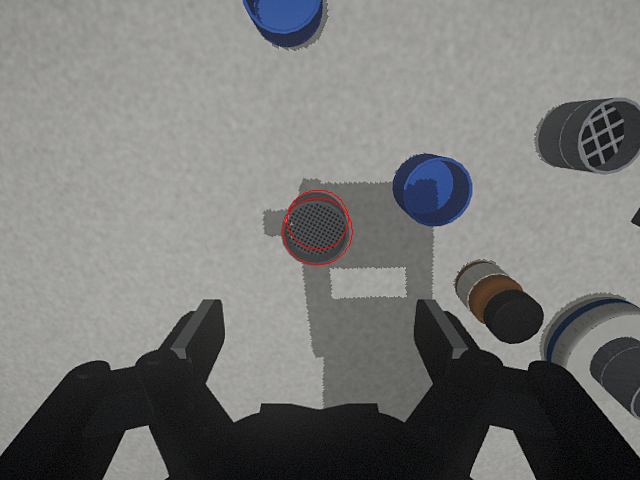

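View pics/top2.png

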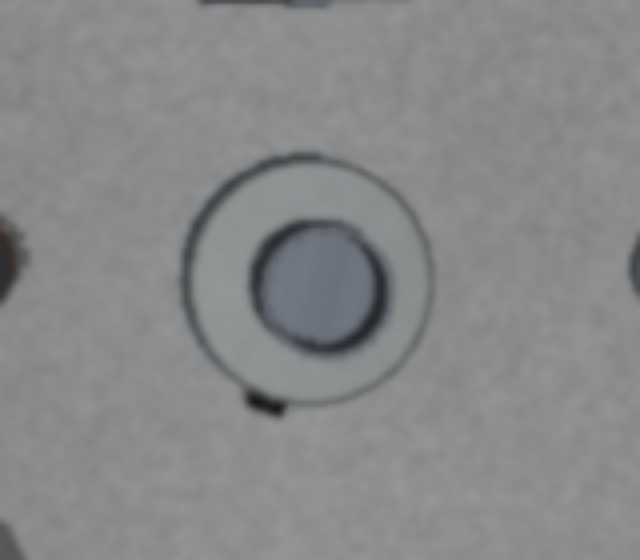

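The fine sieve at (317,228) matches the prediction to about 1 mm, and in the top crop the pan sits concentric in the ring at (320,285). Gripping the sieve and lifting it.

```bash
python3 -m handwheel '[[-1,[5,0,-0.2],[0,0,0]],[-1,[9,0,-0.2],[0,0,0]],[-1,[12,0,-0.2],[0,0,0]],[-1,[14.4,0,-0.2],[0,0,0]],[-1,[15.3,0,-0.2],[0,0,0]],[-1,[15.3,0,-0.2],[0,0,0]],[-1,[15.3,0,-0.2],[0,0,0]],[0.6,[15.3,0,-0.2],[0,0,0]],[0.6,[15.3,0,-0.2],[0,0,0]],[0.6,[15.3,0,-0.2],[0,0,0]],[0.6,[15.3,0,-0.2],[0,0,0]],[0.6,[15.3,0,-0.2],[0,0,0]],[0.6,[15.3,0,-0.2],[0,0,0]],[0.6,[15.3,0,-0.2],[0,0,0]],[0.6,[15.3,0,-0.2],[0,0,0]]]' 40
python3 - <<'E'
from h import *
print(tool([.4918,-.0812,.170]))
E
```

```text
clock: 9.85
eef_pos: [0.4914, 0.2454, 0.0228]
orientation: [0.892, 1.38, -0.889]
contact_force: [0.3, -2.5, 7.4]
width: 0.0555
[-14.74627772 -13.4019798   29.76584363]
```

```bash
python3 -m handwheel '[[0.6,[-3,0,0],[0,0,0]],[0.6,[-8,0,0],[0,0,0]],[0.6,[-13,0,0],[0,0,0]],[0.6,[-17,0,0],[0,0,0]],[0.6,[-17,-1,2.2],[0,0,0]],[0.6,[-17,-2.5,5.5],[0,0,0]],[0.6,[-17,-4.5,9.9],[0,0,0]],[0.6,[-17,-6.5,14.3],[0,0,0]],[0.6,[-17,-8.5,18.7],[0,0,0]],[0.6,[-17,-10.3,22.7],[0,0,0]],[0.6,[-17,-12,26.4],[0,0,0]],[0.6,[-17,-13,28.7],[0,0,0]],[0.6,[-17,-13.4,29.6],[0,0,0]],[0.6,[-17,-13.4,29.6],[0,0,0]],[0.6,[-17,-13.4,29.6],[0,0,0]],[0.6,[-17,-13.4,29.6],[0,0,0]]]' 40
python3 look.py w4 .4918 -.0812 .090,.028 .090,.0252
```

```text
clock: 11.45
eef_pos: [0.4905, -0.0787, 0.1913]
orientation: [0.89, 1.381, -0.89]
contact_force: [-0.3, -0.1, -1.2]
width: 0.0548
11.5 [ 0.49052593 -0.07874623  0.19132963] [-6.16739380e-05  1.45120394e-02  2.76101428e-01]
```

View pics/w4.png

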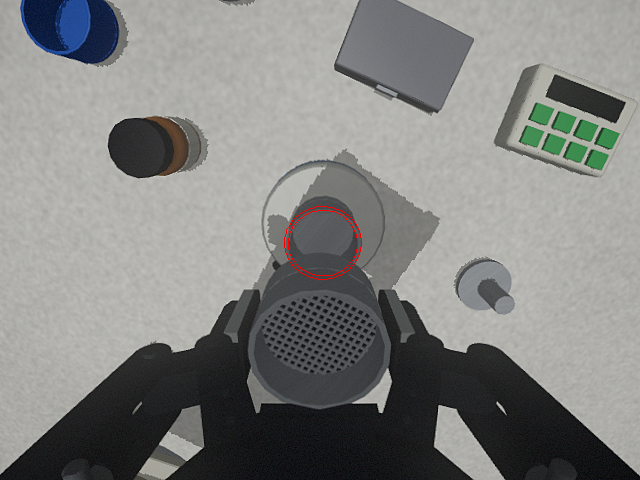

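Pan rim at (322,243) matches nested height and place; sieve held straight. Shifting 2.8 mm along tool z and lowering.

```bash
python3 -m handwheel '[[0.6,[3,0,0.28],[0,0,0]],[0.6,[6,0,0.28],[0,0,0]],[0.6,[7,0,0.28],[0,0,0]],[0.6,[7.4,0,0.28],[0,0,0]],[0.6,[7.7,0,0.28],[0,0,0]],[0.6,[8,0,0.28],[0,0,0]],[0.6,[8.2,0,0.28],[0,0,0]],[0.6,[8.4,0,0.28],[0,0,0]],[0.6,[8.4,0,0.28],[0,0,0]],[0.6,[8.4,0,0.28],[0,0,0]]]'
python3 - <<'E'
from h import *
p=robot.get_obs()["eef_pos"];print(p,tool([.6504,.0717,.23]))
E
```

```text
clock: 12.5
eef_pos: [0.4918, -0.0825, 0.1075]
orientation: [0.891, 1.38, -0.891]
contact_force: [0.8, -0.1, -1.5]
width: 0.055
[ 0.49177324 -0.08253254  0.10751224] [-12.24546761  20.81110624  -7.51532793]
```

```bash
python3 -m handwheel '[[-0.4,[0.08,0,0],[0,0,0]],[-1,[0.08,0,0],[0,0,0]],[-1,[0.08,0,0],[0,0,0]],[-1,[0.08,0,0],[0,0,0]],[-1,[-2,0,0],[0,0,0]],[-1,[-6,0,0],[0,0,0]],[-1,[-9,0,0],[0,0,0]],[-1,[-9,3,-1.1],[0,0,0]],[-1,[-9,7,-2.5],[0,0,0]],[-1,[-9,11,-4],[0,0,0]],[-1,[-9,15,-5.4],[0,0,0]],[-1,[-9,18.5,-6.7],[0,0,0]],[-1,[-9,20.4,-7.4],[0,0,0]],[-1,[-9,20.8,-7.5],[0,0,0]],[-1,[-9,20.8,-7.5],[0,0,0]],[-1,[-9,20.8,-7.5],[0,0,0]]]' 40
python3 look.py w5 .6504 .0717 .054,.028 .006,.028
```

```text
clock: 14.1
eef_pos: [0.6494, 0.0709, 0.197]
orientation: [0.891, 1.381, -0.892]
contact_force: [0.2, -0.7, 0.0]
width: 0.0854
14.15 [0.64939961 0.07069523 0.19718079] [-1.22776494e-04  1.32519047e-01 -5.04208200e-02]
```

View pics/w5.png

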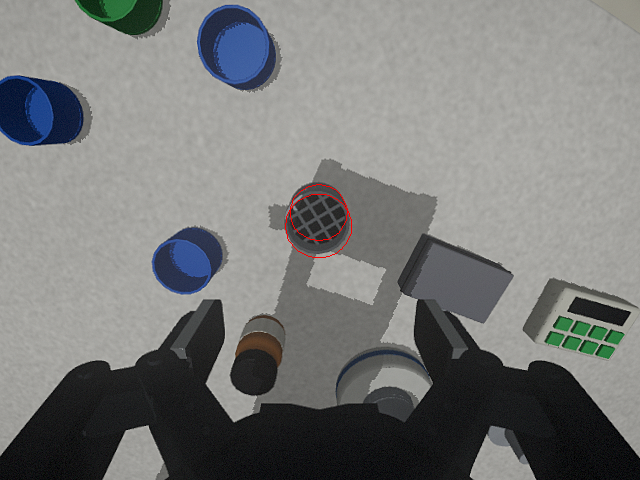

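```bash
python3 -m handwheel '[[-1,[5,0.25,0],[0,0,0]],[-1,[9.5,0.25,0],[0,0,0]],[-1,[13,0.25,0],[0,0,0]],[-1,[15.6,0.25,0],[0,0,0]],[-1,[16.8,0.25,0],[0,0,0]],[-1,[16.8,0.25,0],[0,0,0]],[-1,[16.8,0.25,0],[0,0,0]],[0.6,[16.8,0.25,0],[0,0,0]],[0.6,[16.8,0.25,0],[0,0,0]],[0.6,[16.8,0.25,0],[0,0,0]],[0.6,[16.8,0.25,0],[0,0,0]],[0.6,[16.8,0.25,0],[0,0,0]],[0.6,[16.8,0.25,0],[0,0,0]],[0.6,[16.8,0.25,0],[0,0,0]],[0.6,[16.8,0.25,0],[0,0,0]]]' 40
python3 - <<'E'
from h import *
print(tool([.4918,-.0812,.230]))
E
```

```text
clock: 15.65
eef_pos: [0.6536, 0.0728, 0.0313]
orientation: [0.892, 1.379, -0.889]
contact_force: [-1.7, 0.7, 7.1]
width: 0.0553
[-19.90765746 -21.0442655    7.37362706]
```

```bash
python3 -m handwheel '[[0.6,[-3,0,0],[0,0,0]],[0.6,[-8,0,0],[0,0,0]],[0.6,[-13,0,0],[0,0,0]],[0.6,[-17.5,0,0],[0,0,0]],[0.6,[-19,-2,0.7],[0,0,0]],[0.6,[-19,-5,1.8],[0,0,0]],[0.6,[-19,-9,3.2],[0,0,0]],[0.6,[-19,-13,4.6],[0,0,0]],[0.6,[-19,-17,6],[0,0,0]],[0.6,[-19,-20,7.1],[0,0,0]],[0.6,[-19,-21,7.4],[0,0,0]],[0.6,[-19,-21,7.4],[0,0,0]],[0.6,[-19,-21,7.4],[0,0,0]],[0.6,[-19,-21,7.4],[0,0,0]]]' 40
python3 look.py w6 .4918 -.0812 .128,.028 .128,.0252
```

```text
clock: 17.05
eef_pos: [0.4929, -0.0807, 0.2196]
orientation: [0.89, 1.38, -0.889]
contact_force: [0.6, 0.6, -2.2]
width: 0.0556
17.1 [ 0.49277526 -0.08063768  0.21943409] [-7.35384984e-05 -1.12045525e-01  1.09178907e-02]
```

View pics/w6.png

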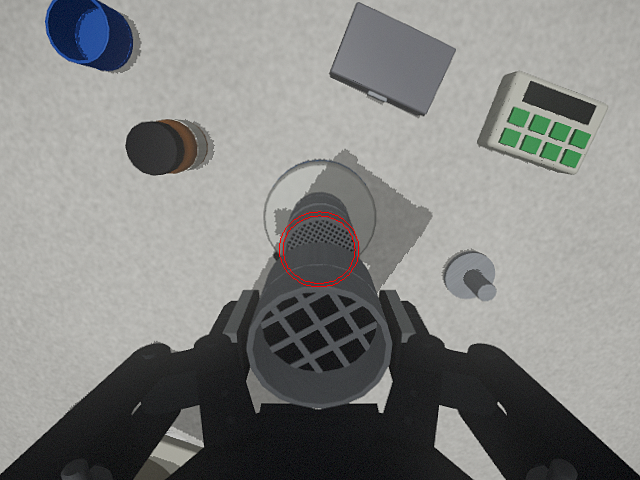

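Fine sieve rim sits on the predicted nested circle (319,249). Lowering 6.6 cm with -0.1 cm in y.

```bash
python3 -m handwheel '[[0.6,[2,-0.1,0],[0,0,0]],[0.6,[4,-0.1,0],[0,0,0]],[0.6,[5,-0.1,0],[0,0,0]],[0.6,[5.5,-0.1,0],[0,0,0]],[0.6,[5.8,-0.1,0],[0,0,0]],[0.6,[6.1,-0.1,0],[0,0,0]],[0.6,[6.4,-0.1,0],[0,0,0]],[0.6,[6.6,-0.1,0],[0,0,0]],[0.6,[6.6,-0.1,0],[0,0,0]],[0.6,[6.6,-0.1,0],[0,0,0]]]'
python3 - <<'E'
from h import *
p=robot.get_obs()["eef_pos"];print(p,tool([.4959,-.261,.23]))
E
```

```text
clock: 18.1
eef_pos: [0.4909, -0.0818, 0.1535]
orientation: [0.891, 1.38, -0.891]
contact_force: [-0.7, 0.6, -2.2]
width: 0.0555
[ 0.49093046 -0.0817955   0.15349634] [-7.64960758 -6.92959675 16.53426101]
```

```bash
python3 -m handwheel '[[-0.4,[0.06,0,0],[0,0,0]],[-1,[0.06,0,0],[0,0,0]],[-1,[0.06,0,0],[0,0,0]],[-1,[0.06,0,0],[0,0,0]],[-1,[-2,0,0],[0,0,0]],[-1,[-5,0,0],[0,0,0]],[-1,[-7.5,0,0],[0,0,0]],[-1,[-7.5,-1.4,3.3],[0,0,0]],[-1,[-7.5,-3,7.2],[0,0,0]],[-1,[-7.5,-4.8,11.4],[0,0,0]],[-1,[-7.5,-6.4,15.2],[0,0,0]],[-1,[-7.5,-6.9,16.5],[0,0,0]],[-1,[-5,-6.9,16.5],[0,0,0]],[-1,[-3,-6.9,16.5],[0,0,0]],[-1,[-3,-6.9,16.5],[0,0,0]],[-1,[-3,-6.9,16.5],[0,0,0]]]' 40
python3 look.py w7 .4959 -.261 .012,.028 .052,.010
```

```text
clock: 19.7
eef_pos: [0.496, -0.2601, 0.1834]
orientation: [0.891, 1.382, -0.891]
contact_force: [-0.2, -0.5, 1.1]
width: 0.0855
19.75 [ 0.49644123 -0.26031534  0.18404391] [-1.50517363e-05 -7.75486559e-02  4.00385522e-02]
```

View pics/w7.png

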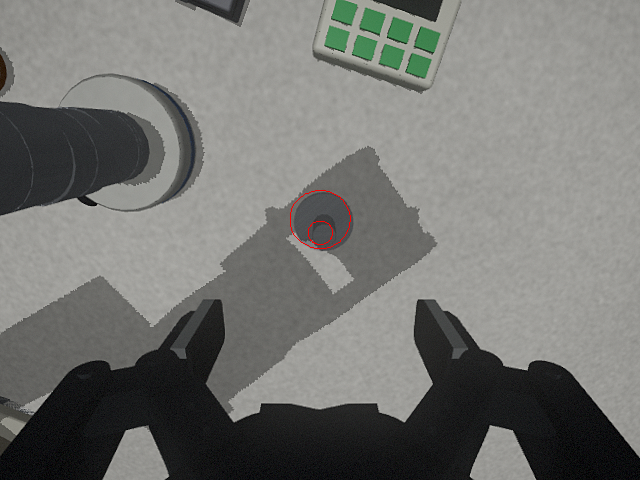

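Lid disc (321,220) and knob (322,233) match the prediction; the three-part stack at left is straight.

```bash
python3 -m handwheel '[[-1,[5,-0.05,0],[0,0,0]],[-1,[8.5,-0.05,0],[0,0,0]],[-1,[11.5,-0.05,0],[0,0,0]],[-1,[14,-0.05,0],[0,0,0]],[-1,[15,-0.05,0],[0,0,0]],[-1,[15,-0.05,0],[0,0,0]],[-1,[15,-0.05,0],[0,0,0]],[0.9,[15,-0.05,0],[0,0,0]],[0.9,[15,-0.05,0],[0,0,0]],[0.9,[15,-0.05,0],[0,0,0]],[0.9,[15,-0.05,0],[0,0,0]],[0.9,[15,-0.05,0],[0,0,0]],[0.9,[15,-0.05,0],[0,0,0]],[0.9,[15,-0.05,0],[0,0,0]],[0.9,[15,-0.05,0],[0,0,0]],[0.9,[15,-0.05,0],[0,0,0]],[0.9,[15,-0.05,0],[0,0,0]]]' 40
python3 - <<'E'
from h import *
print(tool([.4918,-.0812,.255]))
E
```

```text
clock: 21.45
eef_pos: [0.4957, -0.2609, 0.0338]
orientation: [0.891, 1.38, -0.891]
contact_force: [-1.8, 0.7, 6.3]
width: 0.0189
[-22.12139603   7.05308969 -16.52641485]
```

```bash
python3 -m handwheel '[[0.9,[-3,0,0],[0,0,0]],[0.9,[-8,0,0],[0,0,0]],[0.9,[-13,0,0],[0,0,0]],[0.9,[-18,0,0],[0,0,0]],[0.9,[-20.5,0,0],[0,0,0]],[0.9,[-20.5,0,0],[0,0,0]],[0.9,[-20.5,0.9,-2.1],[0,0,0]],[0.9,[-20.5,2.3,-5.4],[0,0,0]],[0.9,[-20.5,4,-9.3],[0,0,0]],[0.9,[-20.5,5.6,-13],[0,0,0]],[0.9,[-20.5,6.6,-15.4],[0,0,0]],[0.9,[-20.5,7,-16.5],[0,0,0]],[0.9,[-20.5,7,-16.5],[0,0,0]],[0.9,[-20.5,7,-16.5],[0,0,0]],[0.9,[-20.5,7,-16.5],[0,0,0]]]' 40
python3 look.py w8 .4918 -.0812 .176,.028 .176,.0252
```

```text
clock: 22.95
eef_pos: [0.4914, -0.0826, 0.238]
orientation: [0.891, 1.38, -0.892]
contact_force: [-0.2, 0.5, -0.6]
width: 0.0185
23.0 [ 0.49135583 -0.08263378  0.23810849] [-2.91532630e-05  9.94054577e-02 -1.12467084e-01]
```

View pics/w8.png

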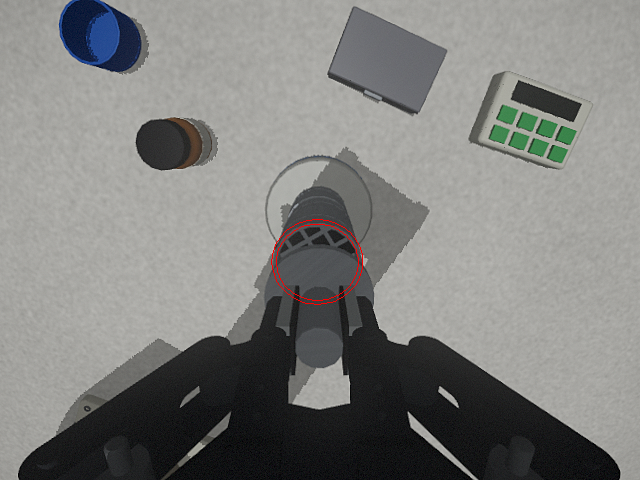

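Coarse rim lies on the predicted nested circle (318,262) within ~2 mm; lid held level. Lowering 3.4 cm.

```bash
python3 -m handwheel '[[0.9,[1,0,-0.1],[0,0,0]],[0.9,[2,0,-0.1],[0,0,0]],[0.9,[2.5,0,-0.1],[0,0,0]],[0.9,[2.8,0,-0.1],[0,0,0]],[0.9,[3.1,0,-0.1],[0,0,0]],[0.9,[3.3,0,-0.1],[0,0,0]],[0.9,[3.4,0,-0.1],[0,0,0]],[0.9,[3.4,0,-0.1],[0,0,0]],[0.9,[3.4,0,-0.1],[0,0,0]]]'
```

```text
clock: 23.9
eef_pos: [0.491, -0.0806, 0.2045]
orientation: [0.891, 1.38, -0.891]
contact_force: [0.0, 0.2, 0.1]
width: 0.0192
```

```bash
python3 -m handwheel '[[0.3,[0.05,0,0],[0,0,0]],[-0.3,[0.05,0,0],[0,0,0]],[-0.8,[0.05,0,0],[0,0,0]],[-0.8,[0.05,0,0],[0,0,0]],[-0.8,[0.05,0,0],[0,0,0]],[-0.8,[0.05,0,0],[0,0,0]],[-0.8,[-2,0,0],[0,0,0]],[-0.8,[-5,0,0],[0,0,0]],[-0.8,[-8,0,0],[0,0,0]],[-0.8,[-8,-4,7],[0,0,0]],[-0.8,[-8,-6,13],[0,0,0]],[-0.8,[-8,-8,18],[0,0,0]],[-0.8,[-8,-8,18],[0,0,0]],[-0.8,[-8,-8,18],[0,0,0]],[-0.8,[-8,-8,18],[0,0,0]],[-0.8,[-8,-8,18],[0,0,0]],[-0.8,[-8,-8,18],[0,0,0]]]'
python3 - <<'E'
from h import *
d=shot("scene","sc2"); im=d["frame"].copy(); a=np.linspace(0,2*np.pi,90)
for z,r in ((.052,.028),(.090,.028),(.128,.028),(.176,.028),(.182,.028),(.222,.010)):
    q=w2pix("sc2",np.c_[.4918+r*np.cos(a),-.0812+r*np.sin(a),0*a+z]); cv2.polylines(im,[(q*8).round().astype(int)[:,None]],True,(0,0,255),1,shift=3)
A=np.hstack([cv2.resize(x[80:250,280:420],None,fx=2.8,fy=2.8,interpolation=cv2.INTER_CUBIC) for x in(d["frame"],im)])
cv2.imwrite('pics/sc2.png',A); print(robot.get_obs()["contact_force"])
E
```

```text
clock: 25.6
eef_pos: [0.4922, -0.2763, 0.2843]
orientation: [0.89, 1.382, -0.89]
contact_force: [-0.5, -0.6, -0.3]
width: 0.0769
[ 0.14412655  0.42163526 -0.25170778]
```

View pics/sc2.png

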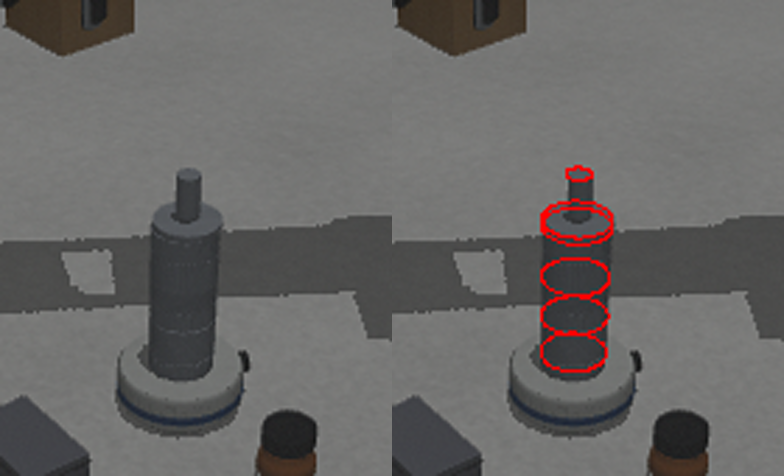

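The stack is straight, and its seams and the knob top lie on the nested-height circles. Handing in.

```bash
python3 -c "
from h import *
print(robot.finish_job())"
```

```text
the job is handed in; nothing more can be done
None
```

The stack is built on the shaker, and I've let go and handed the job in at about 26 s of the 125 s. From below it is pan, fine sieve, coarse sieve and lid.

- **Stack:** In the last scene picture it stands upright. The seams, the disc and the knob top matched the circles I projected for nested height and the seat axis, to about 2 mm as far as the picture can show. The largest offset I saw was the coarse sieve's rim, about 2 mm off its predicted circle, against the 11 mm allowed.
- **Robot:** The arm is clear of the stack, and its contact force reads under 1 N. The largest force reading between moves was about 7 N, while gripping the parts on the bench.
- **Bystanders:** I never touched the jar, slide box or tally counter, and they looked unmoved in the wrist pictures. I did not measure their positions again.

No check failed or disagreed. The hand-in itself reports no verdict.

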